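# Turn the jaw arm round over its drip dish

## Robot

A 7-joint arm with a two-finger parallel gripper is mounted at the origin on the work surface. World frame = base frame: x ahead of the robot, y to its left, z up, the work surface at z = 0. Lengths are in m, angles in rad, forces in N, time in s.
With the tool pointing down it reaches from about 0.35 to 0.775 m from the base axis. Payload 3.1 kg.
Tool frame: the origin (TCP) lies between the finger pads; the fingertips stand 19 mm ahead of it and the grasp point (between the pads) is the TCP (robot.nose_length is the distance from the TCP to the fingertips, in m); z points along the fingers, y is the line along which they close (so a half turn about z gives the same grasp; the last joint's range is limited). The gripper opens to 85 mm and grips with 20 to 120 N. Pads are 22 mm wide; open, the fingers measure 114 mm over their backs; the gripper's body (76 mm by 85 mm) begins 54 mm behind the grasp point. The pads swing forward as they close: fully open they stand 13 mm farther back than shut.
Start: joints at [-1.175, 0.311, 0.014, 1.512, -0.004, 1.319, -0.027], TCP at [0.233, 0.498, 0.218] pointing down, gripper open.
Joint ranges: [-2.7, 2.7], [-0.3, 1.91], [-1.27, 1.3], [0.12, 2.57], [-1.44, 4.58], [0.2, 2.03], [-3.05, 3.05]. Speed limits (rad/s): [2.79, 2.79, 3.14, 3.14, 3.14, 3.14, 3.14].

## Interface

Orientations are given as a unit quaternion [w, x, y, z].
In Python, from workcell import robot gives the robot as it stands.
- The arm moves only by the shell command python3 -m creep 'ROWS' [FORCE]. ROWS is a JSON object of lists of equal length, an entry for each row: "xyz": the shift along the tool's x, y, z each as a share of 15 cm, from -1 to 1, a list of three; "rot": the turn, a rotation vector about the tool's x, y, z each as a share of 2 rad, from -1 to 1, a list of three; "fingers": the opening, from 0 (shut) to 1 (fully open). A call has exactly 5 rows; each row shifts and turns the commanded pose from where the row before left it, along the tool's axes as they then stand; what a row does not reach is not made up. A row lasts 1/8 s, in which the tool goes at most 62.5 mm and 10.7 degrees, less where a joint would pass 70% of its speed; a pose out of reach is approached as far as the arm can. A call with a number of a shift or a turn outside -1 to 1 is refused whole. A call with a gripper value outside its range is refused whole. The fingers move at their own pace and stop on an object; FORCE is the grip in N (left out, the last holds). Time passes only in rows, so rows that do not move let the fingers close, or fill a call up. It gives the time, the measured TCP pose, the force, the opening and the grip force at its end, in the units of the state.
- robot.read_state(): the state, without advancing time (a new reading comes with each control period).
- robot.read_camera(name): name is "scene" or "top" or "wrist"; returns a dict with "pixels" (480x640x3 uint8, red, green, blue), "fx", "fy", "cx", "cy" (pixels), "dist" ([k1, k2, p1, p2, k3] as OpenCV has them; the pictures are not rectified), "xyz" and "attitude" of the camera in the world. Camera axes: x right, y down, z forward; pixel columns grow to the right and rows downward; lengths in m; the calibration is good to about 2 mm. A picture is of the moment at which its call begins. There is no depth.
- robot.job_done(): hands the job in; it is judged then, once.
The state is a dict: "time_s": time; "q": joint angles; "qvel": joint speeds; "joint_efforts": joint torques, N m; "eef_pos": TCP position; "ee_rot": TCP orientation; "wrist_force": force on the tool from outside, world axes, zero at the start; "torque": the same for the moment, N m; "grip_width": finger opening in m; "grip_force": force on a finger pad.
Only numpy, scipy, OpenCV 4.12 (cv2) and the standard library are available. Lean on these libraries where they do the work, as an engineer would, in place of code of your own. Each camera call takes 0.05 s, during which the arm holds its last target. There are 200 camera calls.

## Task

Two bench holders each carry a swing arm with a jaw model; on one of them the arm was fitted back to front, with the jaw on the side away from the drip dish. Lift that arm up off its pivot pin, turn it end for end and lower it gently back on the same pin, so that it lies flat between the stop pegs with the jaw over the dish. Leave the other holder's arm alone.

Things in the scene. Friction and masses are not known exactly. Their poses are not given: they have to be found in the camera images.
- swing_hub (a point): Back-to-front arm: aluminium bar 24 wide, 12 thick; jaw model at one end (reach 115), dark round counterweight at the other (reach 87). Its upright round hub, 34 wide, 58 tall from the bar's underside, 20 mm hole right through, is gripped from above, any direction. This point: hub axis, half-way up, 29 above the underside; x to the jaw, z up. About 0.3 kg, balances near the hub.
- swing_jaw (a point): Middle of that arm's horseshoe jaw model (58 x 70 mm, pink gums, ivory teeth, top 38 mm above the bar's underside), 86 mm from the hub's axis along the arm's x; the jaw begins 61 mm from that axis, so fingers fit best across the bar.
- holder: Its fixed holder: blue plate, grey block (top at 32 mm), white drip dish 88 wide, centre 88 from the pin. Origin: on the table under the pin; x to the dish, z up. Pin 14 thick for 14 mm, then tapering to 5 at its tip, 36 above the block. Four tapered stop pegs 10 thick, 12 high at x +-31, y +-25 let the bar play about 15 degrees each way. Seated: underside on the block, hub point 61 mm up.
- other_swing_hub (a point): The same point of the second, equal arm on the second, equal holder, whose jaw is already over its dish: to be left alone. Its x points to its jaw, z up.
Not all that is in view belongs to the job. Leave any green look-alike of the holder alone.

How it is judged:
By the outcome, as a careful person would: the job done as asked, in the order asked, and still so for the second after the job is handed in, with the robot touching nothing.
It also fails if it takes over 38 s, if anything falls off the work surface, if the arm or the gripper's body presses on something with over 40 N, if the wrist force passes 120 N, or if a joint passes its speed limit or range.

## Working session

There is one attempt and no reset: what is moved stays moved. The work goes in short steps, Python scripts to look and compute and a shell command to move; the robot and the scene stay as the last step left them, time stands still between calls to the robot, and variables do not carry over. Pictures are saved under pics/ and viewed, at most 10 in all, crops included, and the job is handed in when it is done.

```bash
ls; mkdir -p pics
python3 - <<'E'
from workcell import robot
import cv2, pickle
s=robot.read_state(); print({k:s[k] for k in ('time_s','eef_pos','ee_rot','grip_width','wrist_force')}, robot.nose_length)
for n in ('top','scene'):
    c=robot.read_camera(n); pickle.dump(c,open(f'pics/{n}.pkl','wb')); cv2.imwrite(f'pics/{n}0.png',c['pixels'][:,:,::-1]); print(n,c['fx'],c['cx'],c['cy'],c['dist'],c['xyz'],c['attitude'])
E
```

```text
pics
{'time_s': 0.0, 'eef_pos': array([0.23284647, 0.49744287, 0.21721696]), 'ee_rot': array([-2.18458580e-04,  2.17149888e-01,  9.76137568e-01, -1.15205672e-03]), 'grip_width': 0.0853219424012848, 'wrist_force': array([-0.19890019,  0.22394311,  0.88012917])} 0.019
top 483.4199977938243 317.0737215039666 243.97189752252513 [-0.06246387  0.          0.          0.          0.        ] [0.38180505 0.04932357 1.29100635] [-0.04412733  0.70640482 -0.70585747  0.02846468]
scene 546.8841376422633 324.8091581814007 239.9689315273591 [-0.16514876  0.          0.          0.          0.        ] [ 1.5439706  -0.32784129  0.80397913] [-0.3829154   0.72740775  0.50173595 -0.26928571]
```

View pics/top0.png

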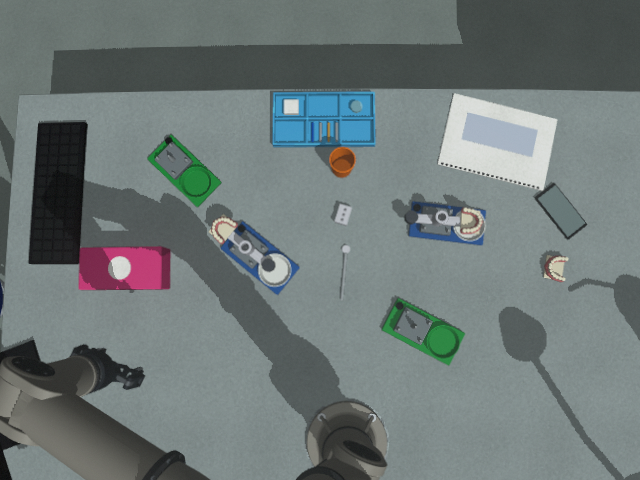

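View pics/scene0.png

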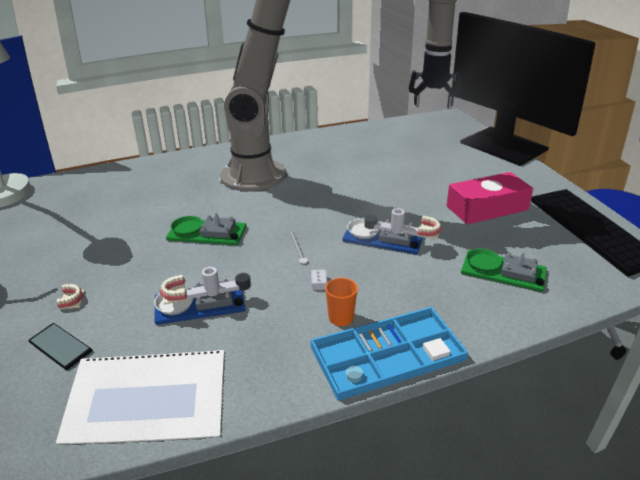

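Candidates: blue holder at top-image (247,248), with its jaw at (223,230) and an empty white dish at (274,268). Second blue holder at (442,217), with its jaw over its dish at (468,222). Green look-alikes at (184,170) and (423,330). The first fits, because its jaw is opposite the dish. An enlarged crop should confirm it.

```bash
cat > h.py <<'E'
import numpy as np, cv2
from scipy.spatial.transform import Rotation as R
def rot(q): return R.from_quat(q,scalar_first=True)
def K(c): return np.array([[c['fx'],0,c['cx']],[0,c['fy'],c['cy']],[0,0,1.]])
def topl(c,uv,z):
    "pixels -> world points on plane z"
    uv=np.asarray(uv,float).reshape(-1,1,2)
    n=cv2.undistortPoints(uv,K(c),np.array(c['dist'])).reshape(-1,2)
    d=rot(c['attitude']).apply(np.c_[n,np.ones(len(n))]); o=np.array(c['xyz'])
    return o+d*((z-o[2])/d[:,2])[:,None]
def proj(c,P):
    Rm=rot(c['attitude']).inv()
    return cv2.projectPoints(np.asarray(P,float).reshape(-1,3),Rm.as_rotvec(),-Rm.apply(c['xyz']),K(c),np.array(c['dist']))[0].reshape(-1,2)
E
python3 - <<'E'
import pickle,cv2
c=pickle.load(open('pics/top.pkl','rb'));im=c['pixels'][195:305,195:315,::-1]
cv2.imwrite('pics/crop1.png',cv2.resize(im,None,fx=5,fy=5,interpolation=cv2.INTER_CUBIC))
E
```

```text
(no output)
```

View pics/crop1.png

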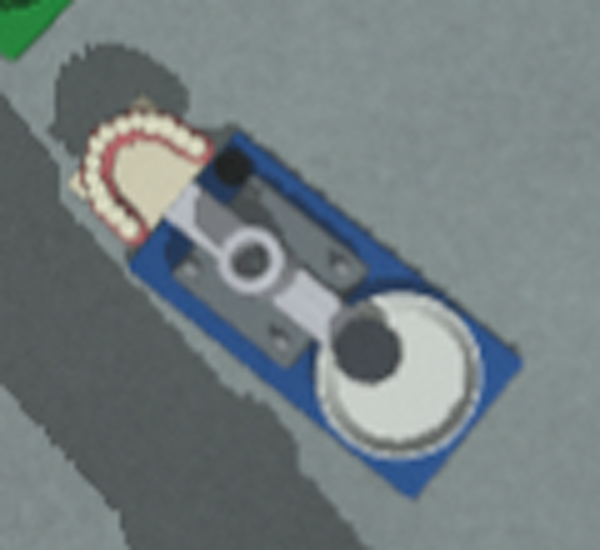

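The crop confirms it: jaw at crop (150,165), hub ring at (250,260), counterweight at (366,344) over the empty white dish centred at (398,374). Blue plate corners are at (232,128), (520,362), (413,497) and (130,265).

Run:
```python
import pickle,numpy as np
from h import *
c=pickle.load(open('pics/top.pkl','rb'))
f=lambda u,z: topl(c,np.array(u)/5+[195,195]-0.4,z)
hub=f([[250,260]],.09)[0]; print('hub',hub)
p=f([[232,128],[520,362],[413,497],[130,265]],.008); print(p.round(4)); d=(p[1]-p[0]+p[2]-p[3]);print('plate yaw',np.degrees(np.arctan2(d[1],d[0])), 'sides',np.linalg.norm(p[1]-p[0]),np.linalg.norm(p[2]-p[1]))
di=f([[398,374]],.02)[0]; e=di-hub; print('dish',di,np.hypot(*e[:2]),np.degrees(np.arctan2(e[1],e[0])))
cw=f([[366,344]],.055)[0]; e=hub-cw; print('arm yaw(jaw dir)',np.degrees(np.arctan2(e[1],e[0])),np.hypot(*e[:2]))
# other arm hub
print('other',topl(c,[[442,217]],.09))
from workcell import robot
s=robot.read_state(); T=rot(s['ee_rot']); M=T.as_matrix(); print(M.round(3)); print('tool shift to hub', T.inv().apply(hub-s['eef_pos']), s['eef_pos'])
```

```text
hub [0.49904202 0.25792842 0.09      ]
[[0.5786 0.2832 0.008 ]
 [0.4525 0.1269 0.008 ]
 [0.3809 0.1833 0.008 ]
 [0.5044 0.337  0.008 ]]
plate yaw -128.8248342669474 sides 0.20078320488175674 0.09113703095451847
dish [0.44546581 0.19057706 0.02      ] 0.08606170008277142 -128.5013101651502
arm yaw(jaw dir) 53.80815530400646 0.06764155123344863
other [[ 0.57352682 -0.23733506  0.09      ]]
[[-0.906  0.424 -0.001]
 [ 0.424  0.906 -0.002]
 [-0.    -0.002 -1.   ]]
tool shift to hub [-0.34261748 -0.10389282  0.12758383] [0.23287061 0.49750517 0.21733361]
```

```bash
Z='"fingers":[1,1,1,1,1]'
python3 -m creep '{"xyz":[[-0.228,-0.07,0],[-0.228,-0.07,0],[-0.228,-0.07,0],[-0.228,-0.07,0],[-0.228,-0.07,0]],"rot":[[0,0,0],[0,0,0],[0,0,0],[0,0,0],[0,0,0]],"fingers":[1,1,1,1,1]}'
python3 -m creep '{"xyz":[[-0.228,-0.07,0],[-0.228,-0.07,0],[-0.228,-0.07,0],[-0.228,-0.07,0],[-0.228,-0.07,0]],"rot":[[0,0,0],[0,0,0],[0,0,0],[0,0,0],[0,0,0]],"fingers":[1,1,1,1,1]}'
python3 -m creep '{"xyz":[[0,0,0],[0,0,0],[0,0,0],[0,0,0],[0,0,0]],"rot":[[0,0,-0.075],[0,0,-0.075],[0,0,-0.075],[0,0,-0.075],[0,0,-0.075]],"fingers":[1,1,1,1,1]}'
python3 -m creep '{"xyz":[[0,0,0],[0,0,0],[0,0,0],[0,0,0],[0,0,0]],"rot":[[0,0,-0.075],[0,0,-0.075],[0,0,-0.075],[0,0,-0.075],[0,0,0]],"fingers":[1,1,1,1,1]}'
python3 - <<'E'
from workcell import robot
import cv2, pickle
from h import *
s=robot.read_state(); print({k:s[k] for k in ('time_s','q','eef_pos','ee_rot','grip_width','wrist_force')}); print(rot(s['ee_rot']).as_matrix().round(3))
c=robot.read_camera('wrist'); pickle.dump(c,open('pics/w1.pkl','wb')); cv2.imwrite('pics/w1.png',c['pixels'][:,:,::-1]); print(c['xyz'],c['fx'],c['dist'])
print(proj(c,[[.499,.258,.09],[.499,.258,.032]]))
E
```

```text
time_s: 0.72
eef_pos: [0.3663, 0.377, 0.2178]
ee_rot: [-0.0, 0.217, 0.976, -0.0]
wrist_force: [0.3, -0.3, 1.0]
grip_width: 0.0855
grip_force: 0.0
time_s: 1.35
eef_pos: [0.4988, 0.2571, 0.2177]
ee_rot: [-0.0, 0.217, 0.976, -0.0]
wrist_force: [0.2, -0.2, -0.8]
grip_width: 0.0851
grip_force: 0.0
time_s: 1.98
eef_pos: [0.498, 0.2578, 0.2176]
ee_rot: [-0.001, -0.158, 0.987, -0.0]
wrist_force: [-0.7, -0.7, 0.9]
grip_width: 0.0851
grip_force: 0.0
time_s: 2.6
eef_pos: [0.4981, 0.2579, 0.2177]
ee_rot: [-0.001, -0.44, 0.898, 0.0]
wrist_force: [1.0, 0.2, 0.2]
grip_width: 0.0855
grip_force: 0.0
{'time_s': 2.6, 'q': array([-0.49948069,  0.33502617, -0.01152653,  1.47985911,  0.00371665,
        1.32796119,  1.97004596]), 'eef_pos': array([0.49806774, 0.25787383, 0.21770471]), 'ee_rot': array([-6.19860847e-04, -4.39693201e-01,  8.98147817e-01,  5.70271080e-05]), 'grip_width': 0.08550424167118663, 'wrist_force': array([1.00694504, 0.16179314, 0.20776869])}
[[-0.613 -0.79  -0.001]
 [-0.79   0.613 -0.   ]
 [ 0.001  0.001 -1.   ]]
[0.45886001 0.20762246 0.37304984] 420.3960180303834 [0.02886739 0.         0.         0.         0.        ]
[[319.1409969  223.64146179]
 [319.33165066 207.9946069 ]]
```

View pics/w1.png

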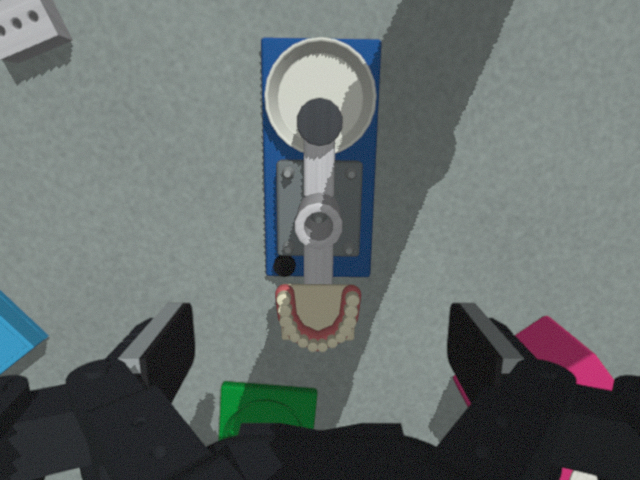

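The wrist view shows hub ring at (319,225), pegs at (288,174), (351,174), (287,252) and (349,250), dish at (320,96) and jaw at (318,310). The arm is nearly aligned with the holder.

Run:
```python
import pickle
from h import *
c=pickle.load(open('pics/w1.pkl','rb'))
print('hub',topl(c,[[318.7,224.5]],.09)); p=topl(c,[[288,174],[351,174],[349,250.5],[287,251.5]],.044); print('pegs',p.mean(0),p)
d=p[0]+p[1]-p[2]-p[3];print('yaw',np.degrees(np.arctan2(d[1],d[0])))
a=topl(c,[[320,121]],.055)[0]-topl(c,[[318.7,224.5]],.09)[0];print('arm (cw) yaw',np.degrees(np.arctan2(a[1],a[0])))
print('pintip',proj(c,[[.4985,.258,.068]]))
im=c['pixels'][170:280,260:380,::-1];cv2.imwrite('pics/w1c.png',cv2.resize(im,None,fx=5,fy=5,interpolation=cv2.INTER_CUBIC))
```

```text
hub [[0.4996133 0.2582928 0.09     ]]
pegs [0.500674   0.25941588 0.044     ] [[0.50037802 0.22014405 0.044     ]
 [0.46169926 0.25016442 0.044     ]
 [0.50006544 0.29885607 0.044     ]
 [0.54055326 0.26849897 0.044     ]]
yaw -128.98382818686724
arm (cw) yaw -128.55915520938436
pintip [[319.75460713 216.63831173]]
```

View pics/w1c.png

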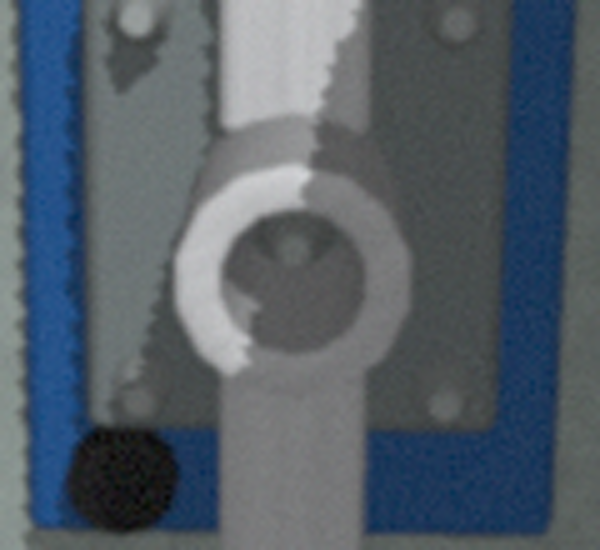

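```bash
python3 -m creep '{"xyz":[[-0.009,-0.007,0.13],[0,0,0.13],[0,0,0.13],[0,0,0.13],[0,0,0.13]],"rot":[[0,0,0],[0,0,0],[0,0,0],[0,0,0],[0,0,0]],"fingers":[1,1,1,1,1]}'
python3 -m creep '{"xyz":[[0,0,0.13],[0,0,0.1],[0,0,0.08],[0,0,0],[0,0,0]],"rot":[[0,0,0],[0,0,0],[0,0,0],[0,0,0],[0,0,0]],"fingers":[1,1,1,1,1]}'
python3 -m creep '{"xyz":[[0,0,0],[0,0,0],[0,0,0],[0,0,0],[0,0,0]],"rot":[[0,0,0],[0,0,0],[0,0,0],[0,0,0],[0,0,0]],"fingers":[0.6,0.5,0.4,0.3,0.2]}' 60
python3 -m creep '{"xyz":[[0,0,0],[0,0,0],[0,0,0],[0,0,0],[0,0,0]],"rot":[[0,0,0],[0,0,0],[0,0,0],[0,0,0],[0,0,0]],"fingers":[0,0,0,0,0]}' 60
```

```text
time_s: 3.28
eef_pos: [0.4999, 0.2584, 0.12]
ee_rot: [-0.0, -0.439, 0.898, -0.0]
wrist_force: [-0.3, 0.3, 0.5]
grip_width: 0.0853
grip_force: 0.0
time_s: 3.9
eef_pos: [0.5006, 0.2588, 0.0749]
ee_rot: [0.001, -0.44, 0.898, 0.0]
wrist_force: [0.2, -0.6, 0.3]
grip_width: 0.0854
grip_force: 0.0
time_s: 4.53
eef_pos: [0.5005, 0.2584, 0.075]
ee_rot: [0.0, -0.44, 0.898, -0.0]
wrist_force: [-0.3, -1.4, 5.1]
grip_width: 0.0283
grip_force: 59.0
time_s: 5.15
eef_pos: [0.5005, 0.2584, 0.075]
ee_rot: [0.0, -0.44, 0.898, -0.0]
wrist_force: [-0.8, -1.3, 4.7]
grip_width: 0.0285
grip_force: 59.2
```

Run:
```python
from workcell import robot
import cv2, pickle
from h import *
c=robot.read_camera('wrist'); pickle.dump(c,open('pics/w2.pkl','wb')); cv2.imwrite('pics/w2.png',c['pixels'][:,:,::-1])
print(proj(c,[[.5005,.2584,.09]]))
```

```text
[[319.75923442 309.5629394 ]]
```

View pics/w2.png

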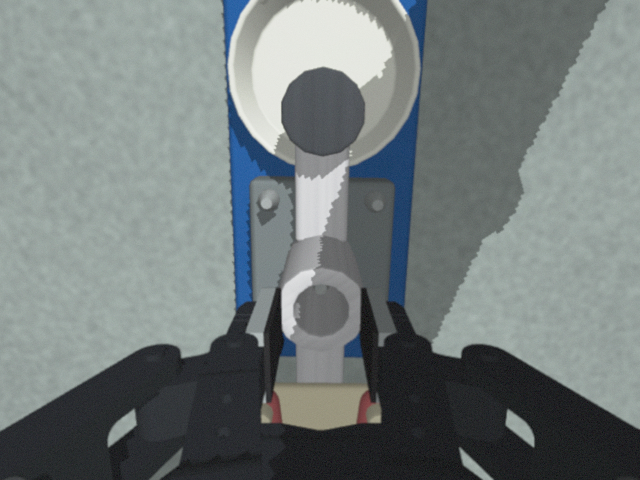

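The hub (322,308) is centred between the pads across the bar, within about 1 mm of prediction. Lifting.

```bash
python3 -m creep '{"xyz":[[0,0,-0.04],[0,0,-0.08],[0,0,-0.1],[0,0,-0.1],[0,0,-0.1]],"rot":[[0,0,0],[0,0,0],[0,0,0],[0,0,0],[0,0,0]],"fingers":[0,0,0,0,0]}' 60
python3 -m creep '{"xyz":[[0,0,-0.1],[0,0,-0.04],[0,0,0],[0,0,0],[0,0,0]],"rot":[[0,0,0],[0,0,0],[0,0,0],[0,0,0],[0,0,0]],"fingers":[0,0,0,0,0]}' 60
python3 - <<'E'
from workcell import robot
import cv2, pickle
from h import *
c=robot.read_camera('wrist'); pickle.dump(c,open('pics/w3.pkl','wb')); cv2.imwrite('pics/w3.png',c['pixels'][:,:,::-1])
E
```

```text
time_s: 5.82
eef_pos: [0.5003, 0.2587, 0.1387]
ee_rot: [0.0, -0.44, 0.898, 0.0]
wrist_force: [-0.1, -0.0, -3.9]
grip_width: 0.0287
grip_force: 59.4
time_s: 6.45
eef_pos: [0.4996, 0.2583, 0.1575]
ee_rot: [-0.001, -0.441, 0.898, -0.0]
wrist_force: [0.4, 0.4, -3.4]
grip_width: 0.0281
grip_force: 59.4
```

View pics/w3.png

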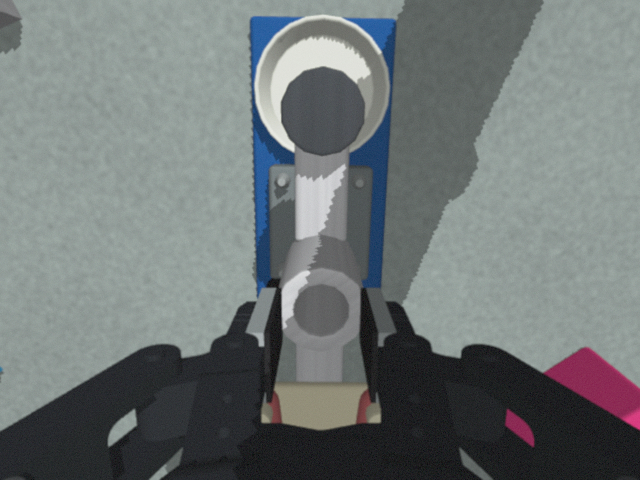

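The arm is off the pin and held level: hub at (321,309), counterweight at (322,110). Turning it 180°.

```bash
python3 -m creep '{"xyz":[[0,0,0],[0,0,0],[0,0,0],[0,0,0],[0,0,0]],"rot":[[0,0,0.04],[0,0,0.07],[0,0,0.08],[0,0,0.08],[0,0,0.08]],"fingers":[0,0,0,0,0]}' 60
python3 -m creep '{"xyz":[[0,0,0],[0,0,0],[0,0,0],[0,0,0],[0,0,0]],"rot":[[0,0,0.08],[0,0,0.08],[0,0,0.08],[0,0,0.08],[0,0,0.08]],"fingers":[0,0,0,0,0]}' 60
python3 -m creep '{"xyz":[[0,0,0],[0,0,0],[0,0,0],[0,0,0],[0,0,0]],"rot":[[0,0,0.08],[0,0,0.08],[0,0,0.08],[0,0,0.08],[0,0,0.08]],"fingers":[0,0,0,0,0]}' 60
python3 -m creep '{"xyz":[[0,0,0],[0,0,0],[0,0,0],[0,0,0],[0,0,0]],"rot":[[0,0,0.08],[0,0,0.08],[0,0,0.08],[0,0,0.08],[0,0,0.05]],"fingers":[0,0,0,0,0]}' 60
python3 -m creep '{"xyz":[[0,0,0],[0,0,0],[0,0,0],[0,0,0],[0,0,0]],"rot":[[0,0,0.05],[0,0,0],[0,0,0],[0,0,0],[0,0,0]],"fingers":[0,0,0,0,0]}' 60
python3 - <<'E'
from workcell import robot
import cv2, pickle
from h import *
s=robot.read_state(); T=rot(s['ee_rot']); print(T.as_matrix().round(3), s['eef_pos'],'tool x yaw',np.degrees(np.arctan2(T.as_matrix()[1,0],T.as_matrix()[0,0])))
c=robot.read_camera('wrist'); pickle.dump(c,open('pics/w4.pkl','wb')); cv2.imwrite('pics/w4.png',c['pixels'][:,:,::-1])
c0=pickle.load(open('pics/w3.pkl','rb'))
print('diff around hub',np.abs(c['pixels'][230:350,285:360].astype(int)-c0['pixels'][230:350,285:360]).mean())
E
```

```text
time_s: 7.12
eef_pos: [0.4998, 0.2585, 0.1579]
ee_rot: [-0.0, -0.103, 0.995, -0.0]
wrist_force: [-0.3, 0.1, -3.3]
grip_width: 0.0281
grip_force: 59.4
time_s: 7.75
eef_pos: [0.4998, 0.2586, 0.1579]
ee_rot: [-0.0, 0.292, 0.956, -0.0]
wrist_force: [-0.0, -0.5, -2.9]
grip_width: 0.0283
grip_force: 59.4
time_s: 8.38
eef_pos: [0.4998, 0.2587, 0.158]
ee_rot: [-0.0, 0.641, 0.767, -0.0]
wrist_force: [0.9, -0.4, -3.8]
grip_width: 0.0286
grip_force: 59.4
time_s: 9.0
eef_pos: [0.4997, 0.2588, 0.158]
ee_rot: [-0.0, 0.875, 0.484, -0.0]
wrist_force: [-0.4, -0.6, -3.3]
grip_width: 0.0283
grip_force: 59.4
time_s: 9.62
eef_pos: [0.5, 0.2585, 0.1583]
ee_rot: [-0.0, 0.897, 0.441, 0.0]
wrist_force: [0.6, -0.4, -4.3]
grip_width: 0.0285
grip_force: 59.4
[[ 0.61   0.792 -0.   ]
 [ 0.792 -0.61   0.   ]
 [ 0.    -0.    -1.   ]] [0.50004984 0.25851165 0.15829074] tool x yaw 52.38326138661604
diff around hub 40.82037037037037
```

View pics/w4.png

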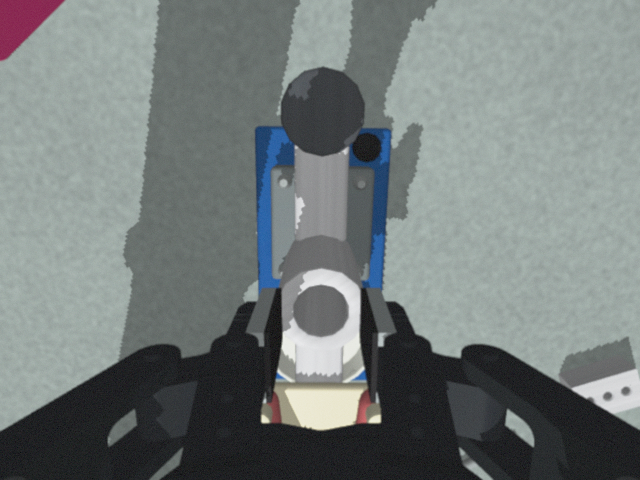

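Turned: pegs at (284,183) and (361,184) are symmetric about the bar, matching the pre-turn view (282,183) and (360,182), so the rotation axis is on the pin. Lowering.

```bash
python3 -m creep '{"xyz":[[0,0,0.06],[0,0,0.08],[0,0,0.08],[0,0,0.06],[0,0,0.04]],"rot":[[0,0,0],[0,0,0],[0,0,0],[0,0,0],[0,0,0]],"fingers":[0,0,0,0,0]}' 60
python3 -m creep '{"xyz":[[0,0,0.04],[0,0,0.04],[0,0,0.04],[0,0,0.03],[0,0,0.02]],"rot":[[0,0,0],[0,0,0],[0,0,0],[0,0,0],[0,0,0]],"fingers":[0,0,0,0,0]}' 60
```

```text
time_s: 10.3
eef_pos: [0.4997, 0.2584, 0.1094]
ee_rot: [0.0, 0.897, 0.441, -0.001]
wrist_force: [0.1, 0.3, -2.9]
grip_width: 0.0288
grip_force: 59.4
time_s: 10.92
eef_pos: [0.5, 0.2585, 0.0845]
ee_rot: [0.0, 0.897, 0.441, -0.0]
wrist_force: [1.2, 0.4, -4.0]
grip_width: 0.0285
grip_force: 59.4
```

```bash
python3 -m creep '{"xyz":[[0,0,0.014],[0,0,0.014],[0,0,0.014],[0,0,0.01],[0,0,0.005]],"rot":[[0,0,0],[0,0,0],[0,0,0],[0,0,0],[0,0,0]],"fingers":[0,0,0,0,0]}' 60
python3 -m creep '{"xyz":[[0,0,0.003],[0,0,0.003],[0,0,0.002],[0,0,0],[0,0,0]],"rot":[[0,0,0],[0,0,0],[0,0,0],[0,0,0],[0,0,0]],"fingers":[0,0,0,0,0]}' 60
```

```text
time_s: 11.55
eef_pos: [0.5, 0.2585, 0.0762]
ee_rot: [-0.0, 0.897, 0.441, -0.0]
wrist_force: [0.3, -0.1, -3.2]
grip_width: 0.0283
grip_force: 59.4
time_s: 12.18
eef_pos: [0.5002, 0.2587, 0.0753]
ee_rot: [-0.0, 0.897, 0.441, 0.0]
wrist_force: [0.1, 0.8, -2.4]
grip_width: 0.0284
grip_force: 59.7
```

```bash
python3 -m creep '{"xyz":[[0,0,0.003],[0,0,0.003],[0,0,0],[0,0,0],[0,0,0]],"rot":[[0,0,0],[0,0,0],[0,0,0],[0,0,0],[0,0,0]],"fingers":[0,0,0,0,0]}' 60
```

```text
time_s: 12.8
eef_pos: [0.5003, 0.2588, 0.075]
ee_rot: [-0.0, 0.897, 0.441, 0.0]
wrist_force: [-2.3, -1.0, 5.4]
grip_width: 0.0286
grip_force: 61.7
```

Contact force matches the original seated grasp, so it is down. Releasing and retreating.

```bash
python3 -m creep '{"xyz":[[0,0,0],[0,0,0],[0,0,0],[0,0,0],[0,0,0]],"rot":[[0,0,0],[0,0,0],[0,0,0],[0,0,0],[0,0,0]],"fingers":[0.35,0.45,0.6,0.8,1]}' 20
python3 -m creep '{"xyz":[[0,0,0],[0,0,0],[0,0,-0.05],[0,0,-0.1],[0,0,-0.15]],"rot":[[0,0,0],[0,0,0],[0,0,0],[0,0,0],[0,0,0]],"fingers":[1,1,1,1,1]}'
python3 -m creep '{"xyz":[[0,0,-0.2],[0,0,-0.2],[0,0,-0.2],[0,0,-0.1],[0,0,0]],"rot":[[0,0,0],[0,0,0],[0,0,0],[0,0,0],[0,0,0]],"fingers":[1,1,1,1,1]}'
python3 - <<'E'
from workcell import robot
import cv2, pickle
from h import *
c=robot.read_camera('wrist'); cv2.imwrite('pics/w5.png',c['pixels'][:,:,::-1]); s=robot.read_camera('scene')
b=cv2.resize(s['pixels'][180:260,320:460],(640,366),interpolation=cv2.INTER_CUBIC)
a=c['pixels'][130:470,:]
im=np.vstack([cv2.resize(a,(480,255)),cv2.resize(b,(480,274))]); cv2.imwrite('pics/fin.png',im[:,:,::-1])
print(proj(c,[[.5,.2585,.09],[.5,.2585,.032]]), c['xyz'])
E
```

```text
time_s: 13.42
eef_pos: [0.5, 0.2584, 0.074]
ee_rot: [0.0, 0.897, 0.441, -0.0]
wrist_force: [-0.3, -0.6, -0.1]
grip_width: 0.0838
grip_force: 0.0
time_s: 14.05
eef_pos: [0.4999, 0.2584, 0.1202]
ee_rot: [0.0, 0.897, 0.441, -0.0]
wrist_force: [0.5, 0.5, -0.6]
grip_width: 0.0851
grip_force: 0.0
time_s: 14.68
eef_pos: [0.5008, 0.2587, 0.2256]
ee_rot: [-0.0, 0.897, 0.441, 0.001]
wrist_force: [-1.0, 0.0, -0.9]
grip_width: 0.0856
grip_force: 0.0
[[319.94842182 226.03589494]
 [319.97890788 210.51171556]] [0.54126166 0.31177464 0.38099412]
```

View pics/fin.png

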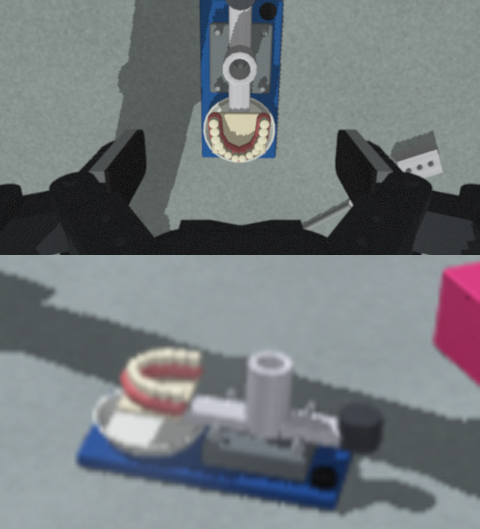

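The final views show the jaw over the dish, about (240,128) in the upper half. The bar lies flat between the pegs, and the gripper is clear.

```bash
python3 -c "
from workcell import robot
print(robot.job_done())"
```

```text
the job is handed in; nothing more can be done
None
```

The back-to-front arm was lifted off, turned end for end and seated back on its pin, flat between the stop pegs with the jaw over the dish; the other holder was left untouched, and the job was handed in at about 15 s, though no verdict came back.

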